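# Seat and clamp the antenna board in its test fixture

### The arm

A 6-joint arm with a two-finger parallel gripper is mounted at the origin on the work surface. World frame = base frame: x ahead of the robot, y to its left, z up, the work surface at z = 0. Lengths are in mm, angles in rad, forces in N, time in s.
With the tool pointing down it reaches from about 300 to 775 mm from the base axis. Payload 14.6 kg.
Tool frame: the origin (TCP) lies between the finger pads; the fingertips stand 19 mm ahead of it and the grasp point (between the pads) is the TCP; x points along the fingers, y is the direction in which the jaws open and shut, and the axes are right-handed (so a half turn about x gives the same grasp; the last joint's range is limited). The gripper opens to 94 mm and grips with 3 to 60 N. Pads are 16 mm wide; open, the fingers measure 119 mm over their backs; the gripper's body (75 mm by 177 mm) begins 78 mm behind the grasp point.
Start: joints at [1.142, 0.3, 1.521, -0, 1.321, -0.067], TCP at [194.674, 514.385, 224.446] pointing down, gripper open.
Joint ranges: [-3.03, 3.03], [-0.79, 2.21], [0.23, 2.52], [-1.04, 4.18], [0, 3.07], [-2.55, 2.55]. Speed limits (rad/s): [2.22, 2.22, 2.57, 3.14, 3.14, 3.14].

### API

Orientations are given as [roll, pitch, yaw] about the fixed x, y, z axes, in that order (R = Rz(yaw) Ry(pitch) Rx(roll)).
In Python, from cell import manip gives the robot as it stands.
- The arm moves only by the tool jog_arm, never from a script. Its argument "series" is one flat list of numbers, 7 for each row, row after row: the turn, a rotation vector about the world's x, y, z in rad, then the shift along the world's x, y, z in m, then the opening, from -1 (shut) to 1 (fully open). A call has 1 to 20 rows; each row is the pose to reach, as a shift and turn from the pose commanded when the call began; what a row does not reach only later rows make up. A row lasts 1/8 s, in which the tool goes at most 62.5 mm and 10.7 degrees, less where a joint would pass 70% of its speed; a pose out of reach is approached as far as the arm can. A call with a gripper value outside its range is refused whole. The fingers move at their own pace and stop on an object; "squeeze" is the grip in N (left out, the last holds). Time passes only in rows, so rows that repeat a pose let the fingers close. It gives the time, the measured TCP pose, the force and the opening at its end, in the units of the state.
- manip.read_state(): the state, without advancing time (a new reading comes with each control period).
- manip.camera(name): name is "scene" or "side" or "wrist"; returns a dict with "color" (480x640x3 uint8, blue, green, red), "range_z" (480x640 float32, mm along the optical axis (not along the pixel's ray), 0 where there is no reading), "fx", "fy", "cx", "cy" (pixels), "pose" (4x4, takes a point from camera to world coordinates); the wrist camera has in their place "mount" (4x4, takes a point from camera to tool coordinates, whose origin is the TCP and whose axes are the tool frame's). Camera axes: x right, y down, z forward; pixel columns grow to the right and rows downward; lengths in mm; the calibration is good to about 2 mm. The wrist camera is an equidistant fisheye: a pixel r from the principal point sees the ray r / f radians off the axis. A picture is of the moment at which its call begins: read the wrist's pose just before it.
- manip.sign_off(): hands the job in, once; it reports no verdict.
The state is a dict: "clock": time; "joints": joint angles; "qd": joint speeds; "effort": joint torques, N m; "eef_pos": TCP position; "eef_rot": TCP orientation; "wrist_force": force on the tool from outside, world axes, zero at the start; "moment": the same for the moment, N m; "finger_gap": finger opening in mm.
Only numpy, scipy, OpenCV 4.12 (cv2) and the standard library are available. Lean on these libraries where they do the work, as an engineer would, in place of code of your own. Each camera call takes 0.05 s, during which the arm holds its last target.

### The job

Get the antenna board ready for measurement: push it along its guide rails until it is fully home against the end stop of the fixture, then push the clamp's lever over past its centre so that it snaps down and holds the board. Push only: the board must not be lifted, and everything else on the bench stays where it is.

Things in the scene. Friction and masses are not known exactly. Their poses are not given: they have to be found in the camera images.
- fixture: Test fixture, fixed: aluminium plate 12 mm thick, spans x -110 to +120, y -73 to +117 mm. Origin on the bench surface, midway between the rails; x runs along the rails to the end stop, z up. Two black guide rails along x, tops at z = 20 mm, 93 mm apart inside, from x = -75 to +115 mm; the -x end is open, the board is pushed from there. The clamp stands on the +y side.
- end_stop (a point): Middle of the inner face of the fixture's steel end stop, at fixture x = 100, y = 0, z = 19 mm; the stop's top is at z = 26 mm. The board's far edge must come up against it.
- clamp_pivot (a point): Point on the clamp lever's pivot axis, which is level and parallel to fixture x, at fixture x = 60, y = 88, z = 48 mm, in a steel bracket 58 mm high.
- board: Antenna board: green with copper teeth on a grey carrier, 100 (x) x 90 (y) x 10 mm, about 0.15 kg, loose, lying on the plate between the rails with 1.5 mm play each side. Origin at the centre of its underside; axes along the fixture's. Home: origin at fixture x = 50, y about 0, z = 12 mm. Starts 50 to 65 mm short of the stop.
- clamp (a joint): Turn of the clamp lever about fixture x (rad). 0: open, handle leaning 0.7 from upright outward to fixture +y, holding arm raised. 0.7: centre, handle upright. About 1.4: closed, handle leaning 0.7 inward, arm level, its rubber pad on the board at fixture x = 60, y = 34 mm. Bistable spring: snaps to the end on its side of centre. Starting it from open takes about 4 N at the handle's end.
- lever_end (a point): On the axis of the clamp's handle near its outer end, 90 mm from the pivot; the rounded end reaches 9 mm further. Round bar, its outer 50 mm a black rubber grip 18 mm in diameter. Open: at fixture x = 60, y = 146, z = 117 mm; upright: y = 88, z = 138 mm.
- tape_roll: Bystander: roll of paper tape, flat ring, diameter 84, height 24 mm; origin at the centre of its underside; leave alone.
- adapter: Bystander: brass cylinder standing on the fixture's plate, diameter 18, height 30 mm; origin at the centre of its underside; leave alone.
- screwdriver: Bystander: screwdriver lying on the bench near the fixture's -y side, about 30 mm thick at most; leave alone.
- mug: Bystander: white mug, 80 across, 90 high mm; origin at the centre of its underside; leave alone.
- water_bottle: Bystander: clear bottle, diameter 72, height 190 mm; origin at the centre of its underside; leave alone.
- parts_tray: Bystander: grey open tray, 100 x 140 x 35 mm; origin at the centre of its underside; leave alone.
- phone_charger: Bystander: white block, 55 x 55 x 28 mm; origin at the centre of its underside; leave alone.
Mind the look-alikes: they are no part of the job. There is more than one size of the board; the one meant has the size given above.

How it is judged:
By the outcome, as a careful person would: the job done as asked, in the order asked, and still so for the second after the job is handed in, with the robot touching nothing.
It also fails if it takes over 48 s, if anything falls off the work surface, if the arm or the gripper's body presses on something with over 40 N, if the wrist force passes 120 N, or if a joint passes its speed limit or range.

## Working session

There is one attempt and no reset: what is moved stays moved. The work goes in short steps, Python scripts to look and compute and a tool call to move; the robot and the scene stay as the last step left them, time stands still between calls to the robot, and variables do not carry over. Pictures are saved under pics/ and viewed, and the job is handed in when it is done.

Besides the shell and the picture viewer there is one more tool, called after "Emit:" as name(argument=value, ...), one argument or row to a line, values as JSON. jog_arm: Moves the arm, as the interface text tells. Its arguments: {"type":"object","properties":{"series":{"type":"array","items":{"type":"number"}},"squeeze":{"type":"number"}},"required":["series"]}

```bash
ls; mkdir -p pics
python3 - <<'E'
from cell import manip
import cv2
s=manip.read_state(); print(s)
for n in("scene","side"):
    c=manip.camera(n); cv2.imwrite(f"pics/{n}0.png",c["color"]); print(n,c["fx"],c["cx"],c["cy"],c["pose"].round(3).tolist())
    import numpy as np; np.savez(f"{n}0.npz",**c)
E
```

```text
pics
{'clock': 0.0, 'joints': array([ 1.14239706e+00,  3.00466869e-01,  1.52155215e+00, -1.06501164e-05,
        1.32070521e+00, -6.65991697e-02]), 'qd': array([ 0.00124617, -0.00057407,  0.0010049 , -0.00081291,  0.00169161,
       -0.00038816]), 'effort': array([-1.21148416e-03, -5.31798899e+01, -3.52741599e+01,  7.08138035e-02,
        2.45516788e-02, -1.04431924e-04]), 'eef_pos': array([194.58565291, 514.18119876, 223.9008773 ]), 'eef_rot': array([-1.62827947,  1.5696647 , -1.99007693]), 'wrist_force': array([-0.52493137, -0.01826698, -0.90153637]), 'moment': array([-0.03577796,  0.00042077, -0.01576735]), 'finger_gap': 94.17974260144797}
scene 456.3350790390791 322.9328957687355 244.78050694895393 [[-0.076, 0.761, -0.644, 1281.252], [0.997, 0.061, -0.046, 13.365], [0.004, -0.645, -0.764, 980.096], [0.0, 0.0, 0.0, 1.0]]
side 446.2541166011698 326.3631361193786 239.14094011080454 [[0.967, -0.14, 0.213, 305.237], [-0.255, -0.563, 0.786, -888.055], [0.009, -0.814, -0.58, 700.198], [0.0, 0.0, 0.0, 1.0]]
```

View pics/scene0.png

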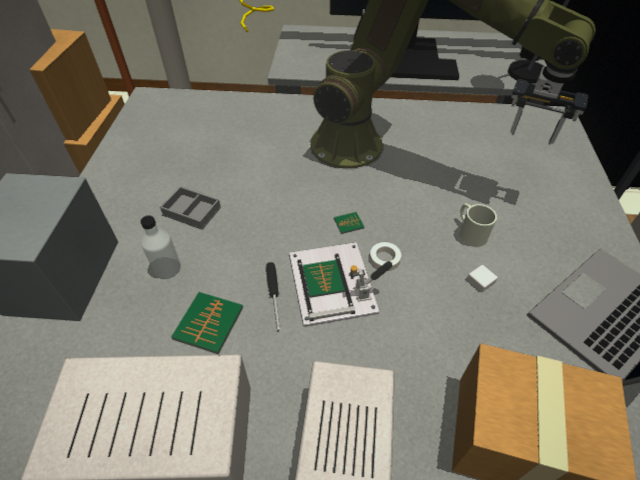

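View pics/side0.png

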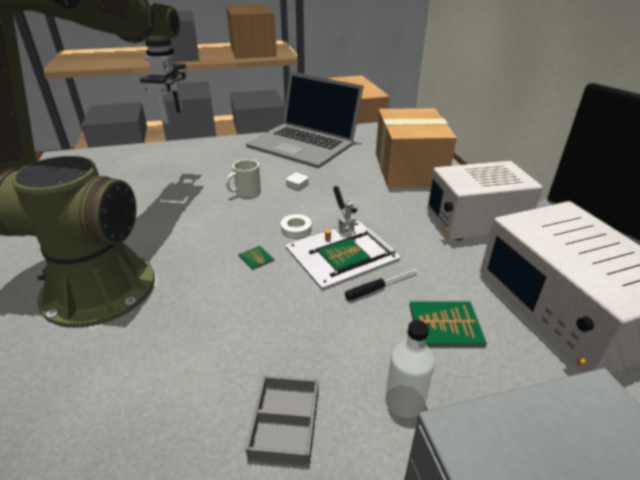

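The scene view has three green boards: a small one at (348,222), the one between the rails at (323,278), and a large one at (208,320). The one in the fixture fits the 100x90 size. I'll confirm that in enlarged crops.

```bash
cat > h.py <<'E'
import numpy as np,cv2
def load(n):
    return dict(np.load(n+".npz"))
def px(c,u,v):
    z=c["range_z"][int(round(v)),int(round(u))]
    p=np.array([(u-c["cx"])/c["fx"]*z,(v-c["cy"])/c["fy"]*z,z,1]); return (c["pose"]@p)[:3]
def onz(c,u,v,h):
    d=c["pose"][:3,:3]@np.array([(u-c["cx"])/c["fx"],(v-c["cy"])/c["fy"],1]); o=c["pose"][:3,3]
    return o+d*(h-o[2])/d[2]
def cloud(c):
    v,u=np.mgrid[:480,:640]; z=c["range_z"]
    P=np.stack([(u-c["cx"])/c["fx"]*z,(v-c["cy"])/c["fy"]*z,z],-1)
    return P@c["pose"][:3,:3].T+c["pose"][:3,3]
def proj(c,p):
    q=c["pose"][:3,:3].T@(np.array(p)-c["pose"][:3,3]); return c["fx"]*q[0]/q[2]+c["cx"],c["fy"]*q[1]/q[2]+c["cy"]
E
python3 - <<'E'
from h import *
c=load("scene0"); im=c["color"][205:335,260:420]; cv2.imwrite("pics/cs.png",cv2.resize(im,None,fx=5,fy=4.6,interpolation=cv2.INTER_CUBIC) if 0 else cv2.resize(im,(736,598),interpolation=cv2.INTER_CUBIC))
c=load("side0"); im=c["color"][170:310,270:450]; cv2.imwrite("pics/cd.png",cv2.resize(im,(769,598),interpolation=cv2.INTER_CUBIC))
E
```

```text
(no output)
```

View pics/cs.png

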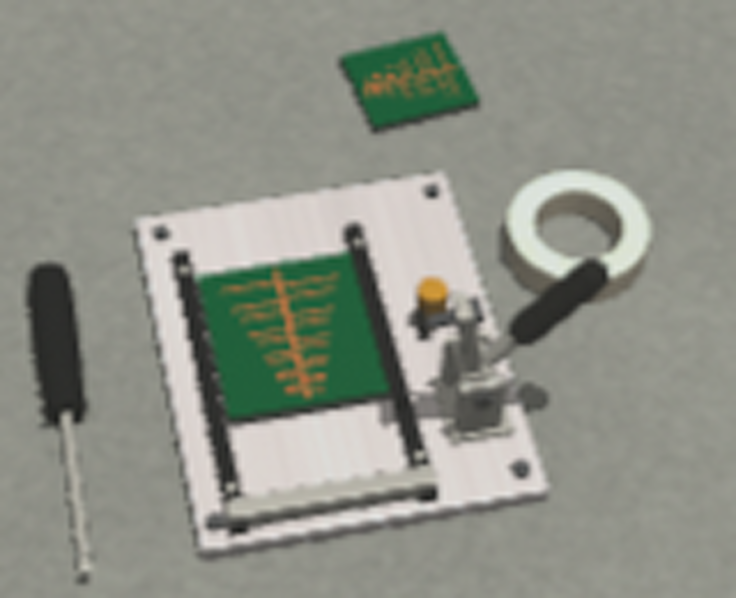

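View pics/cd.png

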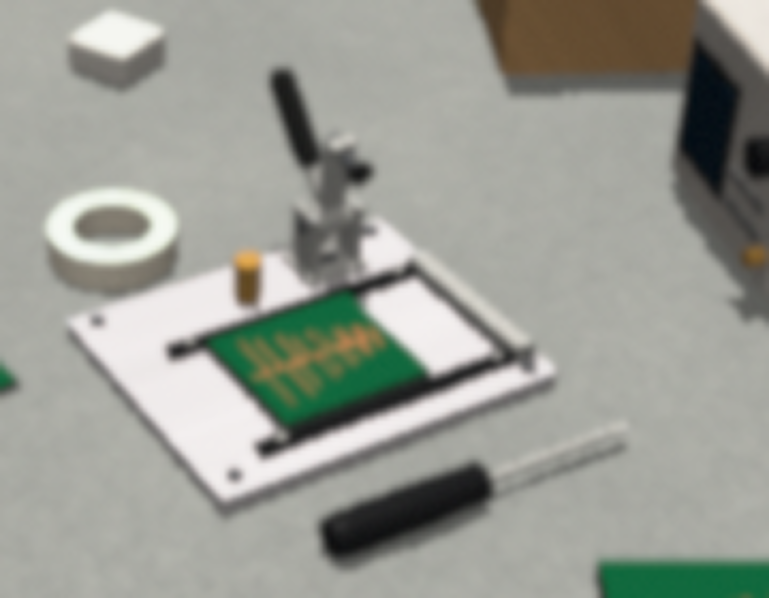

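```bash
cat > fit.py <<'E'
from h import *
from scipy.optimize import least_squares
S=load("scene0");D=load("side0")
obs=[(S,(-110,-73,12),(137,218)),(S,(-110,117,12),(443,173)),(S,(120,117,12),(548,490)),(S,(120,-73,12),(201,547)),
(D,(-110,117,12),(70,320)),(D,(-110,-73,12),(225,500)),(D,(120,-73,12),(554,372))]
def full(c,q):
    return (260+q[0]/4.6,205+q[1]/4.6) if c is S else (270+q[0]/4.272,170+q[1]/4.272)
def w(p,f):
    x,y,t=p[:3]; c,s=np.cos(t),np.sin(t); return np.array([x+c*f[0]-s*f[1],y+s*f[0]+c*f[1],f[2]])
def res(p): return np.concatenate([np.subtract(proj(c,w(p,f)),full(c,q)) for c,f,q in obs])
r=least_squares(res,[500,0,0]); p=r.x
if __name__=="__main__":
    print(p,r.fun.round(2))
    for n,c in(("S",S),("D",D)):
        P=cloud(c); X=P-[p[0],p[1],0]; C,s=np.cos(p[2]),np.sin(p[2])
        F=np.stack([C*X[...,0]+s*X[...,1],-s*X[...,0]+C*X[...,1],X[...,2]],-1)
        col=c["color"].astype(int); g=(col[...,1]>col[...,2]+30)&(col[...,1]>col[...,0]+20)
        m=g&(abs(F[...,1])<55)&(abs(F[...,0])<105)
        print(n,"board",np.percentile(F[m],[1,50,99],axis=0).round(1).tolist())
        m=(abs(F[...,0]+90)<12)&(abs(F[...,1])<60); print("plate z",np.median(F[m][:,2]))
        for k,l in(((100,0,26),"stop"),((60,88,48),"pivot"),((60,146,117),"lever"),((-75,-46.5,20),'rail')):
            print(l,w(p,k).round(1),np.round(proj(c,w(p,k)),1))
        dark=(col.max(-1)<60)&(F[...,2]>75)&(abs(F[...,0]-60)<60)&(abs(F[...,1]-130)<60)
        print("grip",F[dark].mean(0).round(1),np.percentile(F[dark],[2,98],axis=0).round(1).tolist())
        br=(col[...,2]>col[...,0]+70)&(abs(F[...,0])<100)&(F[...,1]>55)&(F[...,1]<117)
        print("adapter",np.percentile(F[br],[5,50,95],axis=0).round(1).tolist())
E
python3 fit.py
```

```text
[ 5.85593197e+02 -3.52702236e+01  2.74821263e-01] [-0.75 -0.11  0.09 -0.52 -0.11 -0.1  -0.4   0.6  -0.8  -0.53 -0.66 -0.61
  1.07 -0.87]
S board [[-51.5, -44.5, 18.7], [3.6, -1.9, 22.8], [46.1, 45.2, 27.1]]
plate z 13.34738714894661
stop [681.8  -8.1  26. ] [331.2 309.5]
pivot [619.5  65.7  48. ] [362.6 285.3]
lever [603.7 121.5 117. ] [388.1 264.8]
rail [ 526.  -100.4   20. ] [300.6 258.8]
grip [ 64.2 128.3 105. ] [[57.3, 107.6, 81.1], [69.2, 149.9, 125.3]]
adapter [[-9.2, 73.5, 39.4], [-0.6, 80.9, 43.5], [4.6, 86.2, 45.7]]
D board [[-54.2, -45.5, 17.7], [-4.7, -11.6, 21.3], [44.9, 48.6, 24.6]]
plate z 11.392587872515492
stop [681.8  -8.1  26. ] [377.8 239.4]
pivot [619.5  65.7  48. ] [346.9 220.5]
lever [603.7 121.5 117. ] [336.2 188.6]
rail [ 526.  -100.4   20. ] [329.2 272.6]
grip [ 55.  125.  102.2] [[50.1, 106.6, 82.2], [61.0, 143.6, 124.0]]
adapter [[-11.5, 71.9, 39.2], [-5.8, 79.9, 40.6], [2.0, 87.4, 43.7]]
```

Run:
```python
from fit import *
from cell import manip
from scipy.spatial.transform import Rotation as R
s=manip.read_state(); r=R.from_euler("xyz",s["eef_rot"]); print(r.as_matrix().round(3))
t=p[2]; fx=np.array([np.cos(t),np.sin(t),0]);fy=np.array([-np.sin(t),np.cos(t),0])
for sg in(1,-1):
    T=np.stack([[0,0,-1],sg*fy,np.cross([0,0,-1],sg*fy)],1)
    print(sg,(R.from_matrix(T)*r.inv()).as_rotvec().round(4))
for f in((-80,0,34),(-64,0,34),(-8,0,34),(60,185,119),(60,65,119)): print(f,w(p,f).round(1),(w(p,f)-s["eef_pos"]).round(1))
```

```text
[[-0.     0.354  0.935]
 [-0.001  0.935 -0.354]
 [-1.    -0.001 -0.   ]]
1 [ 1.000e-03 -1.000e-04  6.366e-01]
-1 [-2.000e-04 -1.300e-03 -2.505e+00]
(-80, 0, 34) [508.6 -57.   34. ] [ 314.  -571.2 -189.9]
(-64, 0, 34) [524.  -52.6  34. ] [ 329.4 -566.9 -189.9]
(-8, 0, 34) [577.9 -37.4  34. ] [ 383.3 -551.7 -189.9]
(60, 185, 119) [593.1 159.1 119. ] [ 398.6 -355.2 -104.9]
(60, 65, 119) [625.7  43.6 119. ] [ 431.1 -470.6 -104.9]
```

Emit:
jog_arm(
  series=[0, 0, 0.637, 0.309, -0.573, -0.05, -0.15, 0, 0, 0.637, 0.309, -0.573, -0.05, -0.15, 0, 0, 0.637, 0.309, -0.573, -0.05, -0.15, 0, 0, 0.637, 0.309, -0.573, -0.05, -0.15, 0, 0, 0.637, 0.309, -0.573, -0.05, -0.15, 0, 0, 0.637, 0.309, -0.573, -0.05, -0.15, 0, 0, 0.637, 0.309, -0.573, -0.05, -0.15, 0, 0, 0.637, 0.309, -0.573, -0.05, -0.15, 0, 0, 0.637, 0.309, -0.573, -0.05, -0.15, 0, 0, 0.637, 0.309, -0.573, -0.05, -0.15, 0, 0, 0.637, 0.309, -0.573, -0.05, -0.15, 0, 0, 0.637, 0.309, -0.573, -0.05, -0.15, 0, 0, 0.637, 0.309, -0.573, -0.05, -0.15, 0, 0, 0.637, 0.309, -0.573, -0.05, -0.15],
)

```text
clock: 1.85
eef_pos: [503.4, -57.6, 174.7]
eef_rot: [0.006, 1.571, 0.282]
wrist_force: [-0.0, -0.2, 0.0]
finger_gap: 40.3
```

Run:
```python
from fit import *
from cell import manip
from scipy.spatial.transform import Rotation as R
s=manip.read_state(); print(R.from_euler("xyz",s["eef_rot"]).as_matrix().round(3), s["eef_pos"])
c=manip.camera("wrist"); print(c["mount"].round(2).tolist(),c["fx"],c["cx"],c["cy"]); 
T=np.eye(4);T[:3,:3]=R.from_euler("xyz",s["eef_rot"]).as_matrix();T[:3,3]=s["eef_pos"]
np.savez("wrist1.npz",T=T,**c)
M=np.linalg.inv(T@c["mount"])
im=c["color"].copy()
def wp(P):
    q=M[:3,:3]@P+M[:3,3]; th=np.arctan2(np.hypot(q[0],q[1]),q[2]); a=np.arctan2(q[1],q[0]); return c["cx"]+c["fx"]*th*np.cos(a),c["cy"]+c["fx"]*th*np.sin(a)
for f in((-110,-73,12),(-110,117,12),(120,117,12),(120,-73,12),(-75,46.5,20),(-75,-46.5,20),(-54,45,22),(-54,-45,22),(100,46,26),(100,-46,26),(60,146,117)):
    u=wp(w(p,f)); cv2.drawMarker(im,(int(round(u[0])),int(round(u[1]))),(0,0,255),cv2.MARKER_CROSS,8,1)
cv2.imwrite("pics/w1.png",cv2.resize(im,(800,600),interpolation=cv2.INTER_CUBIC))
```

```text
[[ 0.    -0.273  0.962]
 [ 0.     0.962  0.273]
 [-1.     0.     0.   ]] [503.39830776 -57.63120047 174.67355174]
[[-0.0, -0.23, 0.97, -159.71], [1.0, -0.0, 0.0, -0.49], [0.0, 0.97, 0.23, -63.97], [0.0, 0.0, 0.0, 1.0]] 371.64829954431775 320.528397432383 237.8455091299325
```

View pics/w1.png

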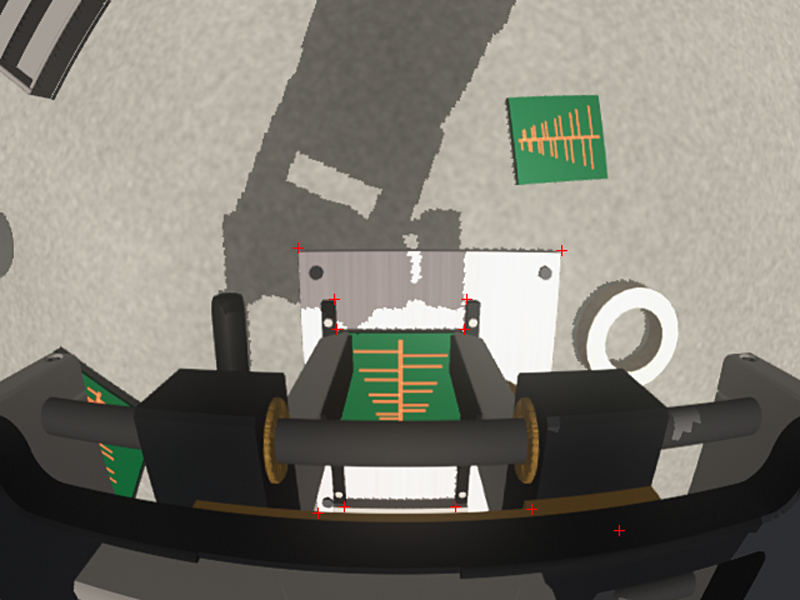

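The wrist view shows the gripper centred over the rails. The board's copper axis is at pixel (401,380), and the projected corners match to about 2 mm. Next I lower the fingers behind the board's near edge.

Emit:
jog_arm(
  series=[0, 0, 0, 0, 0, -0.05, -0.15, 0, 0, 0, 0, 0, -0.1, -0.15, 0, 0, 0, 0, 0, -0.13, -0.15, 0, 0, 0, 0, 0, -0.14, -0.15, 0, 0, 0, 0, 0, -0.14, -0.15],
)

```text
clock: 2.52
eef_pos: [503.9, -58.3, 34.9]
eef_rot: [-0.525, 1.571, -0.249]
wrist_force: [0.6, -0.6, 0.4]
finger_gap: 40.0
```

Emit:
jog_arm(
  series=[0, 0, 0, 0.0144, 0.0041, 0, -0.15, 0, 0, 0, 0.0221, 0.0062, 0, -0.15, 0, 0, 0, 0.0289, 0.0081, 0, -0.15, 0, 0, 0, 0.0347, 0.0098, 0, -0.15, 0, 0, 0, 0.0404, 0.0114, 0, -0.15, 0, 0, 0, 0.0462, 0.013, 0, -0.15, 0, 0, 0, 0.052, 0.0147, 0, -0.15, 0, 0, 0, 0.0578, 0.0163, 0, -0.15, 0, 0, 0, 0.0635, 0.0179, 0, -0.15, 0, 0, 0, 0.0655, 0.0185, 0, -0.15, 0, 0, 0, 0.0655, 0.0185, 0, -0.15],
)

```text
clock: 3.9
eef_pos: [569.3, -40.0, 34.3]
eef_rot: [-0.023, 1.571, 0.253]
wrist_force: [0.3, -0.3, -0.7]
finger_gap: 39.6
```

Emit:
jog_arm(
  series=[0, 0, 0, 0.0019, 0.0005, 0, -0.15, 0, 0, 0, 0.0038, 0.0011, 0, -0.15, 0, 0, 0, 0.0058, 0.0016, 0, -0.15, 0, 0, 0, 0.0077, 0.0022, 0, -0.15],
)

```text
clock: 4.4
eef_pos: [577.0, -37.9, 34.4]
eef_rot: [2.769, 1.571, 3.044]
wrist_force: [-0.6, -0.1, -1.3]
finger_gap: 39.7
```

Run:
```python
from fit import *
from cell import manip
print(manip.read_state()["wrist_force"])
for n in("scene","side"):
    c=manip.camera(n); x,y,k=(260,205,4.6) if n=="scene" else (270,170,4.272)
    cv2.imwrite(f"pics/{n}2.png",cv2.resize(c["color"][y:y+130,x:x+170],None,fx=4.6,fy=4.6,interpolation=cv2.INTER_CUBIC))
```

```text
[-0.63800292 -0.0905389  -1.2704263 ]
```

View pics/scene2.png

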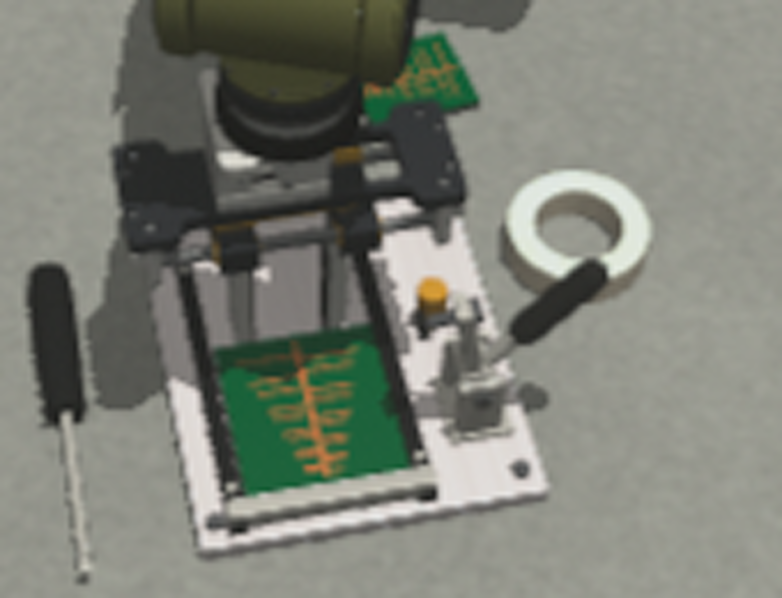

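View pics/side2.png

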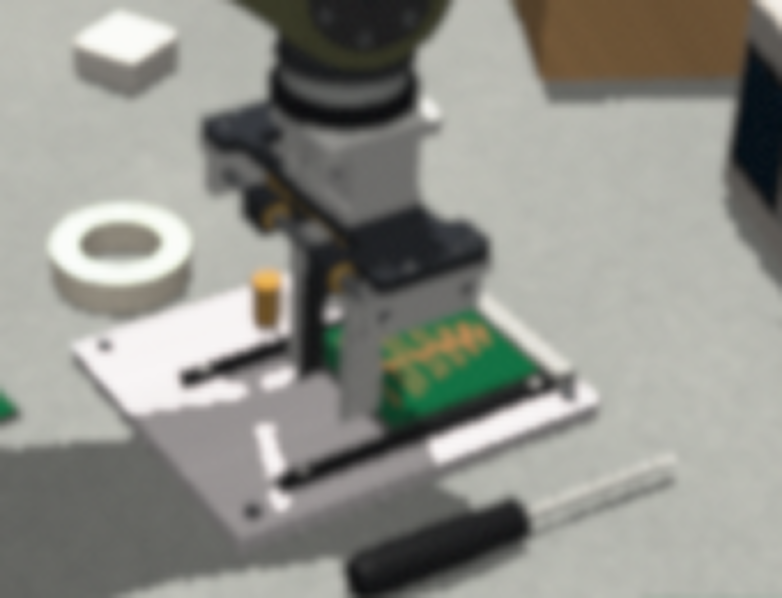

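The scene view shows the board almost at the stop. Its far edge is at crop (330,485) and the stop face at about (330,490). I'll keep going in 1 mm steps until the force shows contact with the stop.

Emit:
jog_arm(
  series=[0, 0, 0, 0.001, 0.0003, 0, -0.15, 0, 0, 0, 0.0019, 0.0005, 0, -0.15, 0, 0, 0, 0.0019, 0.0005, 0, -0.15],
)

```text
clock: 4.88
eef_pos: [577.7, -37.7, 34.4]
eef_rot: [2.968, 1.568, -3.04]
wrist_force: [-9.7, -2.8, 6.6]
finger_gap: 39.8
```

Emit:
jog_arm(
  series=[0, 0, 0, 0.001, 0.0003, 0, -0.15, 0, 0, 0, 0.001, 0.0003, 0, -0.15],
)

```text
clock: 5.12
eef_pos: [577.9, -37.7, 34.4]
eef_rot: [2.977, 1.565, -3.031]
wrist_force: [-16.3, -4.2, 11.0]
finger_gap: 40.1
```

Emit:
jog_arm(
  series=[0, 0, 0, -0.01, -0.003, 0, -0.15, 0, 0, 0, -0.0193, -0.0054, 0, -0.15, 0, 0, 0, -0.0193, -0.0054, 0.05, -0.15, 0, 0, 0, -0.0193, -0.0054, 0.1, -0.5, 0, 0, 0, -0.0193, -0.0054, 0.15, -1, 0, 0, 0, -0.01, 0.05, 0.15, -1, 0, 0, 0, 0, 0.1, 0.15, -1, 0, 0, 0, 0.008, 0.15, 0.15, -1, 0, 0, 0, 0.0133, 0.196, 0.15, -1, 0, 0, 0, 0.0133, 0.196, 0.15, -1, 0, 0, 0, 0.0133, 0.196, 0.15, -1],
)

```text
clock: 6.5
eef_pos: [592.9, 158.3, 184.3]
eef_rot: [-2.335, 1.571, -2.059]
wrist_force: [0.7, -1.1, -0.1]
finger_gap: 0.6
```

Run:
```python
from fit import *
from cell import manip
s=manip.read_state();print(s["eef_pos"],s["finger_gap"])
for n in("scene","side"):
    c=manip.camera(n); np.savez(n+"3.npz",**c); x,y,k=(260,205,4.6) if n=="scene" else (270,170,4.272)
    cv2.imwrite(f"pics/{n}3.png",cv2.resize(c["color"][y-20:y+110,x:x+170],None,fx=4.6,fy=4.6,interpolation=cv2.INTER_CUBIC))
```

```text
[592.89127048 158.34264023 184.34495726] 0.5671734617119709
```

View pics/scene3.png

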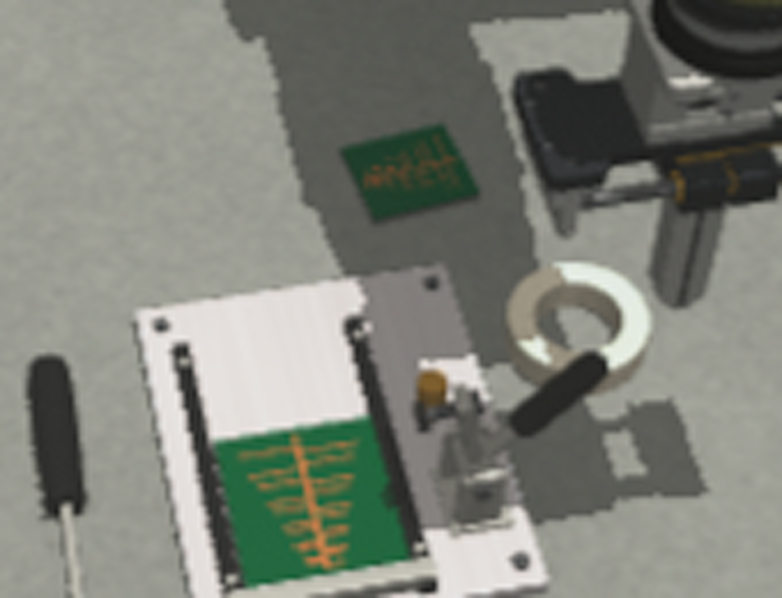

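View pics/side3.png

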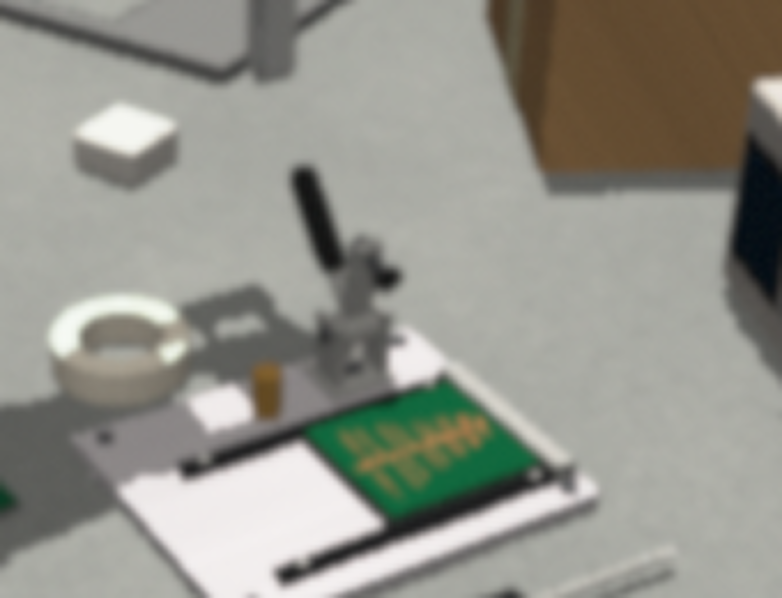

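The scene view shows the board's far edge flush on the stop at crop (330,580), and the side view agrees at (500,425). The lever is still open, with its grip end at (303,170) in the side crop. The fingers are clear on its outer side, so I lower them and push.

Emit:
jog_arm(
  series=[0, 0, 0, 0, 0, -0.04, -1, 0, 0, 0, 0, 0, -0.065, -1, 0, 0, 0, 0.0041, -0.0144, -0.065, -1, 0, 0, 0, 0.0068, -0.0241, -0.065, -1, 0, 0, 0, 0.0087, -0.0308, -0.065, -1, 0, 0, 0, 0.0106, -0.0375, -0.065, -1, 0, 0, 0, 0.0106, -0.0375, -0.065, -1],
)

```text
clock: 7.48
eef_pos: [604.6, 120.2, 121.2]
eef_rot: [-0.048, 1.568, 0.226]
wrist_force: [0.5, 3.2, 0.5]
finger_gap: 0.7
```

Emit:
jog_arm(
  series=[0, 0, 0, 0.0019, -0.0067, 0, -1, 0, 0, 0, 0.0038, -0.0135, 0, -1, 0, 0, 0, 0.0057, -0.0202, 0, -1, 0, 0, 0, 0.0076, -0.027, 0, -1, 0, 0, 0, 0.0095, -0.0337, 0, -1, 0, 0, 0, 0.0114, -0.0404, 0, -1],
)

```text
clock: 8.22
eef_pos: [615.1, 80.3, 119.3]
eef_rot: [-2.791, 1.57, -2.516]
wrist_force: [0.0, 0.9, 0.8]
finger_gap: 0.5
```

Run:
```python
from fit import *
from cell import manip
for n in("side",):
    c=manip.camera(n); x,y,k=(270,150,4.272)
    cv2.imwrite(f"pics/{n}4.png",cv2.resize(c["color"][y:y+130,x:x+170],None,fx=4.6,fy=4.6,interpolation=cv2.INTER_CUBIC))
```

```text
(no output)
```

View pics/side4.png

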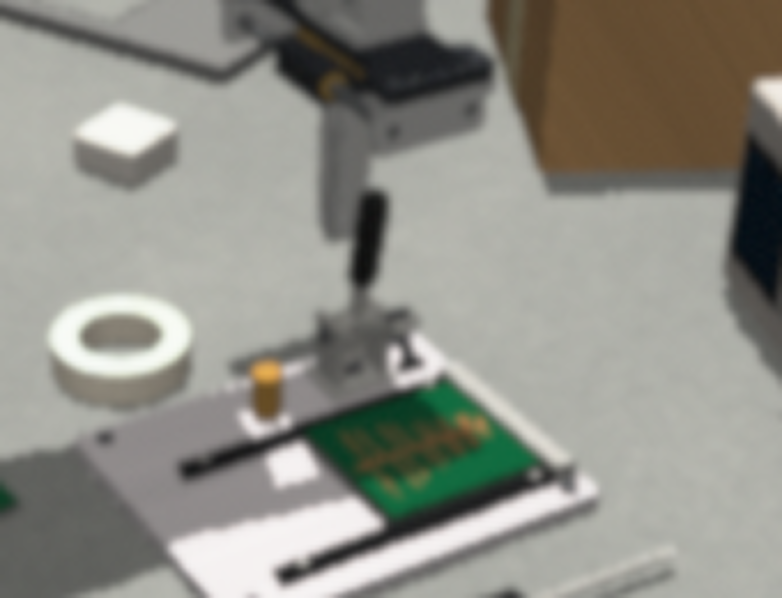

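The side view shows the handle about upright, with its end at (373,195), and the pad arm coming down at (405,350). I keep pushing past centre.

Emit:
jog_arm(
  series=[0, 0, 0, 0.0019, -0.0067, 0, -1, 0, 0, 0, 0.0038, -0.0135, 0, -1, 0, 0, 0, 0.0057, -0.0202, 0, -1, 0, 0, 0, 0.0057, -0.0202, 0, -1, 0, 0, 0, 0.0057, -0.0202, 0, -1],
)

```text
clock: 8.9
eef_pos: [620.7, 60.9, 119.4]
eef_rot: [2.058, 1.571, 2.334]
wrist_force: [-0.5, -0.5, -0.6]
finger_gap: 0.9
```

Run:
```python
from fit import *
from cell import manip
for n in("side",):
    c=manip.camera(n); x,y,k=(270,150,4.272)
    cv2.imwrite(f"pics/{n}5.png",cv2.resize(c["color"][y:y+130,x:x+170],None,fx=4.6,fy=4.6,interpolation=cv2.INTER_CUBIC))
```

```text
(no output)
```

View pics/side5.png

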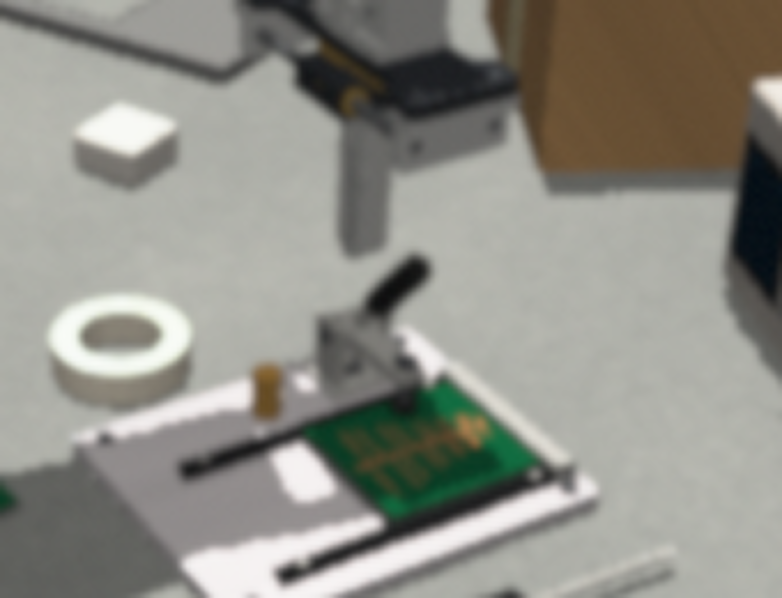

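The lever has snapped over: the handle leans inward at (425,262) and the pad is on the board at (405,400). I back the arm off outward and up, then check.

Emit:
jog_arm(
  series=[0, 0, 0, -0.01, 0.035, 0.02, -1, 0, 0, 0, -0.02, 0.07, 0.06, -1, 0, 0, 0, -0.04, 0.11, 0.1, -1, 0, 0, 0, -0.08, 0.15, 0.12, -1, 0, 0, 0, -0.12, 0.19, 0.12, -1, 0, 0, 0, -0.16, 0.22, 0.12, -1, 0, 0, 0, -0.2, 0.25, 0.12, -1, 0, 0, 0, -0.2, 0.25, 0.12, -1, 0, 0, 0, -0.2, 0.25, 0.12, -1],
)

```text
clock: 10.07
eef_pos: [421.0, 310.7, 239.6]
eef_rot: [-0.195, 1.57, 0.081]
wrist_force: [0.4, 0.9, 0.3]
finger_gap: 0.4
```

Run:
```python
from fit import *
from cell import manip
for n in("scene","side"):
    c=manip.camera(n); np.savez(n+"6.npz",**c); x,y=(260,205) if n=="scene" else (270,170)
    cv2.imwrite(f"pics/{n}6.png",cv2.resize(c["color"][y:y+130,x:x+170],None,fx=4.6,fy=4.6,interpolation=cv2.INTER_CUBIC))
    X=cloud(c)-[p[0],p[1],0]; C,s=np.cos(p[2]),np.sin(p[2])
    F=np.stack([C*X[...,0]+s*X[...,1],-s*X[...,0]+C*X[...,1],X[...,2]],-1)
    col=c["color"].astype(int); g=(col[...,1]>col[...,2]+30)&(col[...,1]>col[...,0]+20)
    m=g&(abs(F[...,1])<55)&(abs(F[...,0])<105)
    print(n,"board",np.percentile(F[m],[1,50,99],axis=0).round(1).tolist())
    dark=(col.max(-1)<60)&(F[...,2]>75)&(abs(F[...,0]-60)<30)&(abs(F[...,1]-80)<90)
    print("grip",F[dark].mean(0).round(1),np.percentile(F[dark],[2,98],axis=0).round(1).tolist())
    br=(col[...,2]>col[...,0]+70)&(abs(F[...,0])<100)&(F[...,1]>55)&(F[...,1]<117)
    print("adapter",np.percentile(F[br],[5,50,95],axis=0).round(1).tolist())
    d=cv2.absdiff(c["color"],load(n+"0")["color"]).max(-1); 
    cv2.imwrite(f"pics/{n}d.png",d)
```

```text
scene board [[2.1, -44.2, 18.3], [57.9, -12.0, 23.1], [99.0, 44.1, 28.5]]
grip [ 64.8  43.8 106.6] [[56.3, 25.1, 79.5], [69.3, 65.0, 126.3]]
adapter [[-9.5, 73.7, 39.1], [-1.1, 80.6, 42.7], [4.3, 86.7, 45.3]]
side board [[-0.2, -44.7, 18.1], [45.4, -15.4, 21.2], [97.9, 48.8, 24.5]]
grip [ 51.7  37.8 103.9] [[48.9, 21.9, 79.7], [56.8, 58.5, 123.4]]
adapter [[-11.8, 72.9, 39.1], [-7.1, 79.2, 41.4], [2.7, 86.7, 43.8]]
```

View pics/scene6.png

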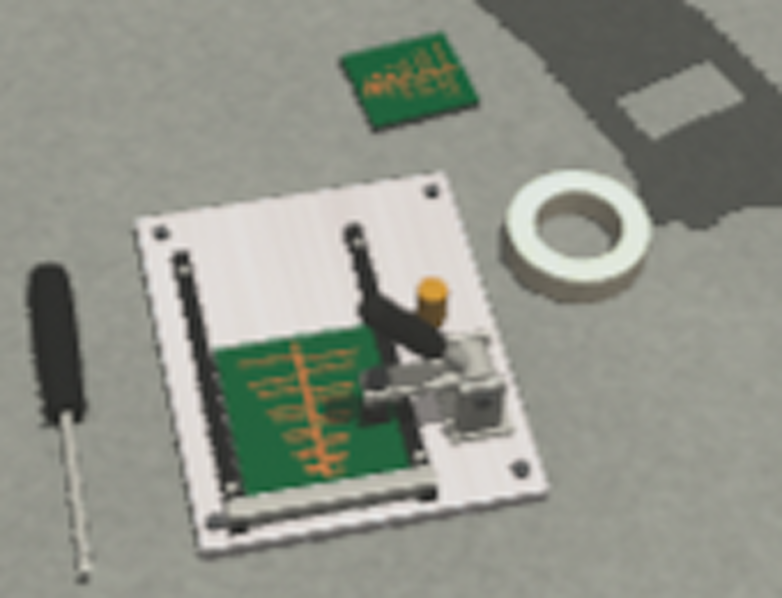

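View pics/side6.png

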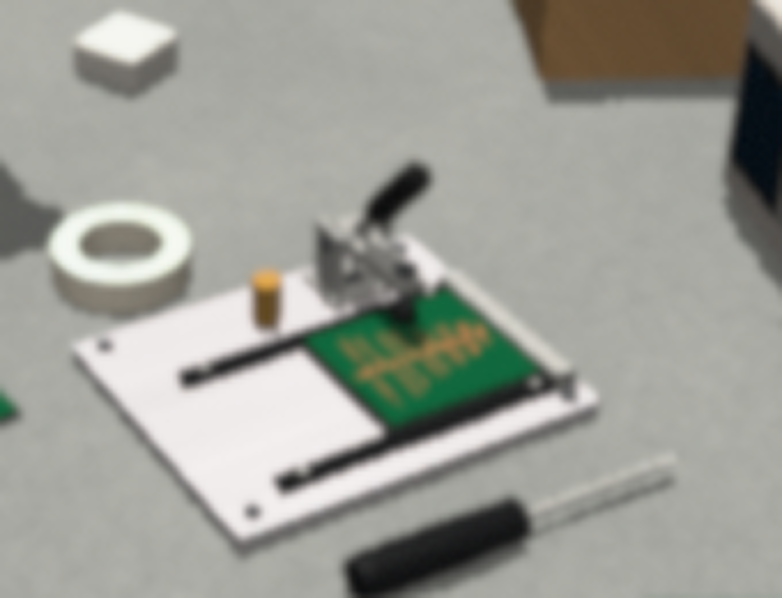

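View pics/sided.png

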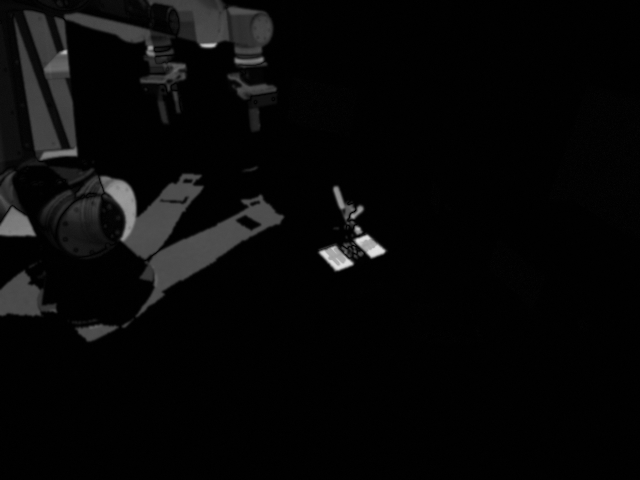

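The scene and side views show the board against the stop, and the clamp closed with its pad on the board. The difference image shows changes only at the board, the clamp, the arm and its shadow. I'm handing in.

```bash
python3 -c "
from cell import manip
print(manip.sign_off())"
```

```text
the job is handed in; nothing more can be done
None
```

The board is home against the end stop and the clamp is closed on it. I handed the job in at about 10 s of the 48 s allowed.

- **Board:** I pushed it about 54 mm along the rails with two fingertips until it stalled on the stop, at a final force of about 17 N horizontally. The last depth measurements put its far edge at fixture x = 98 to 99 and its near edge at 0 to 2. That agrees with home at 100 and 0 within the 2 mm calibration.
- **Clamp:** I pushed the lever past upright from outside with the fingers closed, and it snapped over. With the arm withdrawn, the handle leans inward (grip centre at fixture y of about 41, z of about 105), and the pad sits on the board in both views.
- **Bystanders:** The side camera's before-and-after difference shows changes only at the board, the clamp, the arm and its shadow. The adapter measures the same to within 1 mm. I did not view the scene camera's difference image.

No check failed or disagreed beyond the calibration error. The robot was touching nothing when I handed in.

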